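Set the microscope's light filter lever to its third click

TASK

Dim the microscope's lamp: with a fingertip, push the small filter lever on top of the lamp house gently along its slot until it rests in the third click, counting clicks from its home stop at the end of the slot nearest the robot (it may already stand at the first click). Do not run it on into the fourth click, do not grip it or press it hard, leave the jar, measuring cylinder and dish where they stand, and finish with the hand clear.

Things in the scene. Friction and masses are not known exactly. Their poses are not given: they have to be found in the camera images.
- microscope: White and black microscope, fixed; pose varies. Origin on the table under the middle of the lever's slot, z up. x: the way the lever slides, away from the robot (within 0.4 rad of world x). y: towards the column, which starts at y = 137 mm; stage and head rise to about 400 mm, out to y = 390. Lamp house: flat white block under the lever, x -100 to 100, y -75 to 75, top 65 mm up.
- slot_mid (a point): Middle of the lever's slot, on the flat top of the lamp house (65 mm above the table); same axes as the microscope. The dark slot is 92 mm long along x, 10 mm wide. Five pairs of thin dark tick lines beside it at x = -32, -16, 0, 16, 32 mm mark the home stop and clicks 1 to 4; the lever's middle stands at its tick.
- lever_top (a point): Centre of the top of the filter lever: a black upright paddle 10 mm thick along the slide, 28 mm across it, on a thin steel stem (6 x 7 mm) rising from the slot. Its top is 38 mm above the lamp house (103 mm above the table), its underside 16 mm above the lamp house.
- lever (a joint): Lever travel along the microscope's x, in m: 0 at the home stop (robot's end), clicks at 0.016, 0.032, 0.048, 0.064 (far stop). Starts at home or the first click. About 7 N starts it out of a click; resistance fades over the next 8 mm; 1 to 3 mm past halfway it snaps by itself into the next click, ahead of the finger. Can be pushed both ways; stays in its click when let go.
- jar: Bystander: loose white jar with a blue lid, 60 mm diameter, 65 mm high, origin at the centre of its underside, 0.12 kg. Stands on the table beside or beyond the lamp house.
- cylinder: Bystander: loose small glass measuring cylinder, 22 mm diameter, on a black round foot of 56 mm diameter, 122 mm high, origin at the centre of its underside, 0.1 kg. Stands on the table beside or beyond the lamp house.
- dish: Bystander: loose covered flat glass dish, 90 mm diameter, 15 mm high, origin at the centre of its underside, 0.06 kg. Stands on the table beside or beyond the lamp house.

How it is judged:
By the outcome, as a careful person would: the job done as asked, in the order asked, and still so for the second after the job is handed in, with the robot touching nothing.
It also fails if it takes over 51 s, if anything falls off the work surface, if the arm or the gripper's body presses on something with over 40 N, if the wrist force passes 120 N, or if a joint passes its speed limit or range.

ROBOT

A 6-joint arm with a two-finger parallel gripper is mounted at the origin on the work surface. World frame = base frame: x ahead of the robot, y to its left, z up, the work surface at z = 0. Lengths are in m, angles in rad, forces in N, time in s.
With the tool pointing down it reaches from about 0.35 to 0.725 m from the base axis. Payload 6 kg.
Tool frame: the origin (TCP) lies between the finger pads; the fingertips stand 19 mm ahead of it and the grasp point (between the pads) is the TCP (tips_ahead is the distance from the TCP to the fingertips, in m); z points along the fingers, y is the direction in which the jaws open and shut (so a half turn about z gives the same grasp; the last joint's range is limited). The gripper opens to 85 mm and grips with 20 to 120 N. Pads are 22 mm wide; open, the fingers measure 114 mm over their backs; the gripper's body (76 mm by 85 mm) begins 54 mm behind the grasp point. The pads swing forward as they close: fully open they stand 13 mm farther back than shut.
Start: joints at [-0.851, 0.04, 0.085, 0, -1.615, -0.334], TCP at [0.226, -0.556, 0.23] pointing down, gripper open.
Joint ranges: [-2.56, 2.56], [-1.29, 2.01], [-1.08, 1.49], [-3.29, 1.98], [-2.81, -0.18], [-2.99, 2.99]. Speed limits (rad/s): [2.57, 2.57, 3.01, 3.14, 3.14, 3.14].

INTERFACE

Orientations are given as a unit quaternion [w, x, y, z].
In Python, from bench import * gives the robot as it stands.
- The arm moves only by the tool move_arm, never from a script. Its argument "commands" is one flat list of numbers, 4 for each row, row after row: the shift along the world's x, y, z in m, then the turn about the world's z in rad. A call has exactly 10 rows; each row is the pose to reach, as a shift and turn from the pose measured when the call began; what a row does not reach only later rows make up. A row lasts 1/12 s, in which the tool goes at most 41.7 mm and 7.16 degrees, less where a joint would pass 70% of its speed; a pose out of reach is approached as far as the arm can. A call with a gripper value outside its range is refused whole. "grip" is the opening, from -1 (shut) to 1 (fully open), set as the call begins (left out, the last holds). The fingers move at their own pace and stop on an object; the grip force is fixed at half the most. Time passes only in rows, so rows that repeat a pose let the fingers close, or fill a call up. It gives the time, the measured TCP pose, the force and the opening at its end, in the units of the state.
- read_state(): the state, without advancing time (a new reading comes with each control period).
- read_camera(name): name is "scene" or "side" or "wrist"; returns a dict with "pixels" (420x560x3 uint8, red, green, blue), "fov_y" (degrees; the focal length in pixels is half the picture's height over the tangent of half this angle, whatever the lens; pixels are square), "cx", "cy" (the principal point, pixels), "origin" and "rotation" of the camera in the world; the wrist camera has in their place "hand_eye" (4x4, takes a point from camera to tool coordinates, whose origin is the TCP and whose axes are the flange's). Camera axes: x right, y down, z forward; pixel columns grow to the right and rows downward; lengths in m; the calibration is good to about 2 mm. The wrist camera is an equidistant fisheye: a pixel r from the principal point sees the ray r / f radians off the axis. A picture is of the moment at which its call begins: read the wrist's pose just before it. There is no depth.
- job_done(): hands the job in, once; it reports no verdict.
The state is a dict: "t": time; "q": joint angles; "qd": joint speeds; "tau": joint torques, N m; "position": TCP position; "ee_rot": TCP orientation; "force": force on the tool from outside, world axes, zero at the start; "torque": the same for the moment, N m; "grip_width": opening from 0.0 (shut) to 1.0 (fully open).
Only numpy, scipy, OpenCV 4.12 (cv2) and the standard library are available. Lean on these libraries where they do the work, as an engineer would, in place of code of your own. Each camera call takes 0.05 s, during which the arm holds its last target. There are 200 camera calls.

## Working session

There is one attempt and no reset: what is moved stays moved. The work goes in short steps, Python scripts to look and compute and a tool call to move; the robot and the scene stay as the last step left them, time stands still between calls to the robot, and variables do not carry over. Pictures are saved under pics/ and viewed, about 8 in all and at most 12, crops included, and the job is handed in when it is done.

Besides the shell and the picture viewer there is one more tool, called after "Emit:" as name(argument=value, ...), one argument or row to a line, values as JSON. move_arm: Moves the arm, as the interface text tells. Its arguments: {"type":"object","properties":{"commands":{"type":"array","items":{"type":"number"}},"grip":{"type":"number"}},"required":["commands"]}

```bash
mkdir -p pics; python3 - <<'E'
from bench import *
import cv2
s=read_state();print(s)
for n in("scene","side"):
    c=read_camera(n);cv2.imwrite(f"pics/{n}0.png",c["pixels"][:,:,::-1])
    print(n,{k:v for k,v in c.items() if k!="pixels"})
E
```

```text
{'t': 0.0, 'q': array([-8.51284754e-01,  4.08120420e-02,  8.38535690e-02, -4.88479567e-04,
       -1.61546957e+00, -3.33674402e-01]), 'qd': array([ 7.01203629e-05,  1.99232825e-04, -3.00487162e-04, -9.28819579e-05,
        1.61911773e-03, -6.28263865e-04]), 'tau': array([ 9.38426747e-04, -3.68210936e+01,  3.47412086e+01,  6.93218976e+00,
       -5.34532519e-03, -1.97161080e-05]), 'position': array([ 0.22576118, -0.55557138,  0.22869738]), 'ee_rot': array([-1.99093481e-04, -1.91734590e-01,  9.81446444e-01,  8.27962003e-04]), 'force': array([ 0.19326467, -0.17702747, -0.23542906]), 'torque': array([ 0.02624764, -0.03211915,  0.03373279]), 'grip_width': 0.9973866726590962}
scene {'fov_y': 46.229816714687345, 'cx': 279.1147634580808, 'cy': 220.02367470927462, 'origin': array([1.13386033, 0.44020423, 0.57431341]), 'rotation': array([-0.16636732,  0.32777199,  0.81444898, -0.44895468])}
side {'fov_y': 45.84344997804992, 'cx': 282.64935228984484, 'cy': 219.78837863114944, 'origin': array([0.14111892, 0.43077004, 0.57844891]), 'rotation': array([ 0.16666526, -0.3046133 ,  0.83266628, -0.43139343])}
```

View pics/scene0.png

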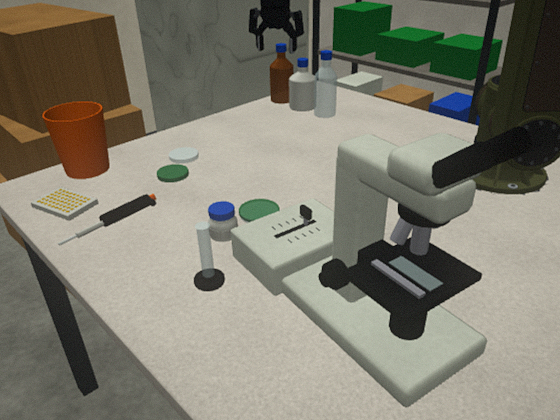

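View pics/side0.png

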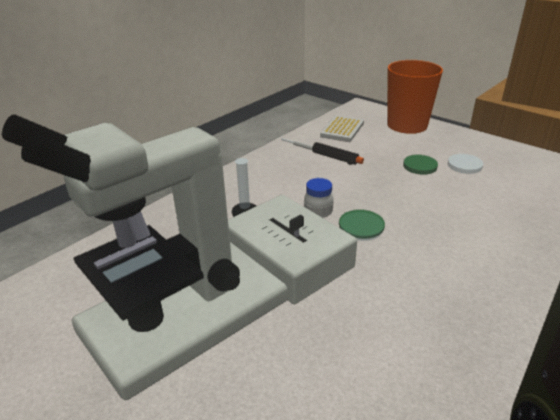

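The scene view shows the lever at about (306,212) and the slot at about (276,236)–(315,218). The side view shows the lever at about (297,222) and the slot at about (271,218)–(306,241). The jar, cylinder and dish stand on the −y and far sides. Next I'll enlarge both views around the lever.

```bash
cat >h.py <<'E'
from bench import *
import cv2, numpy as np
from scipy.spatial.transform import Rotation as R
def q(w): return R.from_quat([w[1],w[2],w[3],w[0]])
def ray(c,uv,pose=None):
    f=210/np.tan(np.radians(c["fov_y"]/2)); d=(np.array(uv,float)-[c["cx"],c["cy"]])/f
    if "origin" in c: return np.array(c["origin"]), q(c["rotation"]).apply([d[0],d[1],1])
    t=np.linalg.norm(d); v=np.r_[d/max(t,1e-9)*np.sin(t),np.cos(t)]
    H=np.array(c["hand_eye"]); r=q(pose["ee_rot"])
    return pose["position"]+r.apply(H[:3,3]), r.apply(H[:3,:3]@v)
def onz(c,uv,z,pose=None):
    o,d=ray(c,uv,pose); return o+d*(z-o[2])/d[2]
def proj(c,p,pose=None):
    f=210/np.tan(np.radians(c["fov_y"]/2))
    if "origin" in c:
        v=q(c["rotation"]).inv().apply(np.array(p)-c["origin"]); return v[:2]/v[2]*f+[c["cx"],c["cy"]]
    H=np.array(c["hand_eye"]); v=H[:3,:3].T@(q(pose["ee_rot"]).inv().apply(np.array(p)-pose["position"])-H[:3,3])
    t=np.arctan2(np.hypot(*v[:2]),v[2]); return v[:2]/np.hypot(*v[:2])*t*f+[c["cx"],c["cy"]]
E
python3 - <<'E'
from h import *
a=read_camera("scene");b=read_camera("side")
A=cv2.resize(a["pixels"][190:260,260:340],None,fx=5,fy=5,interpolation=2)
B=cv2.resize(b["pixels"][195:265,250:330],None,fx=5,fy=5,interpolation=2)
cv2.imwrite("pics/z1.png",np.hstack([A,B])[:,:,::-1])
print("slot scene",onz(a,(276,236),.065),onz(a,(315,218),.065))
print("slot side",onz(b,(271,218),.065),onz(b,(306,241),.065))
print("lever",onz(a,(306,207),.103),onz(b,(297,217),.103))
E
```

```text
slot scene [ 0.64287783 -0.10985683  0.065     ] [ 0.548731   -0.10138466  0.065     ]
slot side [ 0.64602445 -0.11358801  0.065     ] [ 0.55423813 -0.10011192  0.065     ]
lever [ 0.57670271 -0.09852784  0.103     ] [ 0.57674074 -0.10335558  0.103     ]
```

View pics/z1.png

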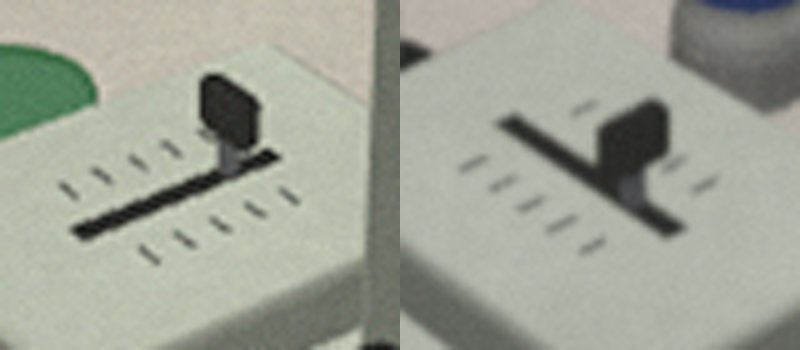

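The left crop shows the slot ends at about (78,233) and (275,155), with five near ticks. The right crop shows them at about (510,122) and (675,232). The stem stands near the robot's end. I'll work out the slot frame and the lever travel from the ticks.

```bash
python3 - <<'E'
from h import *
a=read_camera("scene");b=read_camera("side")
SA=lambda p:onz(a,(260+(p[0]-2)/5,190+(p[1]-2)/5),.065)[:2]
SB=lambda p:onz(b,(250+(p[0]-402)/5,195+(p[1]-2)/5),.065)[:2]
for S,near,far,slot,stem in((SA,[(149,254),(185,241),(220,225),(257,211),(289,197)],[(69,190),(104,175),(138,162),(172,150),(207,133)],[(78,233),(275,155)],(230,170)),
 (SB,[(473,163),(502,185),(530,206),(563,225),(593,246)],[(586,107),None,None,(676,163),(706,184)],[(510,122),(675,232)],(634,208))):
    n=[S(p) for p in near]; f=[None if p is None else S(p) for p in far]
    e=[S(p) for p in slot]; d=e[0]-e[1]; L=np.hypot(*d); d/=L
    tn=n[0]-n[4]; tf=f[0]-f[4]
    mid=np.mean([n[0],n[4],f[0],f[4]],0)
    print("slot mid",sum(e)/2,"len",L,"yaw slot",np.arctan2(d[1],d[0]),"ticks",np.arctan2(tn[1],tn[0]),np.arctan2(tf[1],tf[0]),np.hypot(*tn),"tickmid",mid,
      "stem x",(S(stem)-mid)@d)
c=[("scene",a,(260+228/5,190+95/5)),("side",b,(250+238/5,195+125/5))]
print([onz(k,uv,.095) for _,k,uv in c])
# bystanders
print("jar lid",onz(a,(222,209),.065),onz(b,(319,185),.065),"cyl",onz(a,(209,280),.0),onz(b,(244,210),0),"dish",onz(a,(259,210),.015),onz(b,(362,223),.015))
E
```

```text
slot mid [ 0.60014254 -0.10301647] len 0.08963020996710379 yaw slot -0.16593493753388044 ticks -0.16573137418402292 -0.13203017365869255 0.0630438404288008 tickmid [ 0.59975912 -0.10334161] stem x -0.024447885678352745
slot mid [ 0.59956869 -0.10525023] len 0.08800244909045969 yaw slot -0.15176516431407455 ticks -0.15081433977652936 -0.15196087200871577 0.0644391815536547 tickmid [ 0.60044064 -0.10580976] stem x -0.025532196935588215
[array([ 0.57289229, -0.10320735,  0.095     ]), array([ 0.57760203, -0.10604131,  0.095     ])]
jar lid [ 0.65470136 -0.25534282  0.065     ] [ 0.6489945  -0.26145726  0.065     ] cyl [ 0.76234536 -0.16315647  0.        ] [ 0.77341316 -0.16851135  0.        ] dish [ 0.55333273 -0.26283664  0.015     ] [ 0.54605882 -0.26690549  0.015     ]
```

Emit:
move_arm(
  commands=[0.016, 0.023, 0, -0.03, 0.032, 0.046, 0, -0.06, 0.048, 0.069, 0, -0.09, 0.064, 0.092, 0, -0.12, 0.08, 0.115, 0, -0.15, 0.096, 0.138, 0, -0.18, 0.112, 0.161, 0, -0.21, 0.128, 0.184, 0, -0.24, 0.144, 0.207, 0, -0.27, 0.16, 0.23, 0, -0.27],
  grip=-1,
)

```text
t: 1.13
position: [0.3863, -0.3245, 0.2295]
ee_rot: [0.0, -0.057, 0.998, 0.0]
force: [0.5, -0.2, 0.2]
grip_width: 0.003
```

Emit:
move_arm(
  commands=[0.016, 0.023, 0, -0.03, 0.032, 0.046, 0, -0.06, 0.048, 0.069, 0, -0.09, 0.064, 0.092, 0, -0.12, 0.08, 0.115, 0, -0.15, 0.096, 0.138, 0, -0.18, 0.112, 0.161, 0, -0.21, 0.128, 0.184, 0, -0.24, 0.14, 0.207, 0, -0.27, 0.14, 0.22, 0, -0.27],
)

```text
t: 1.97
position: [0.5275, -0.1023, 0.2285]
ee_rot: [-0.0, 0.078, 0.997, 0.0]
force: [-0.3, -0.9, -0.2]
grip_width: -0.002
```

```bash
python3 - <<'E'
from h import *
s=read_state();print(s["t"],s["position"],s["ee_rot"],s["q"],s["grip_width"],s["force"])
w=read_camera("wrist");print(w["hand_eye"],w["fov_y"],w["cx"],w["cy"])
np.save("w1.npy",dict(w=w,s=s),allow_pickle=True)
p=proj(w,[.6,-.104,.065],s);print("mid",p,"lev",proj(w,[.576,-.1,.103],s))
cv2.imwrite("pics/w1.png",w["pixels"][:,:,::-1])
E
```

```text
1.9667 [ 0.52748446 -0.10227264  0.22846923] [-4.83866552e-04  7.78418191e-02  9.96965545e-01  3.44867494e-04] [ 1.82248774e-01 -1.26111869e-01 -7.81705558e-02 -9.16553338e-04
 -1.61949535e+00 -1.90893069e+00] -0.001962457615066855 [-0.29050954 -0.88793981 -0.20766441]
[[-8.35981871e-05 -9.53933717e-01 -3.00017429e-01  7.60886256e-02]
 [ 9.99999846e-01 -2.44526917e-04  4.98852008e-04  1.04355529e-04]
 [-5.49234087e-04 -3.00017341e-01  9.53933590e-01 -1.44258721e-01]
 [ 0.00000000e+00  0.00000000e+00  0.00000000e+00  1.00000000e+00]] 65.70646984690485 276.66585928931227 209.18208086115172
mid [285.44360046 256.02298313] lev [287.05250302 250.01552683]
```

View pics/w1.png

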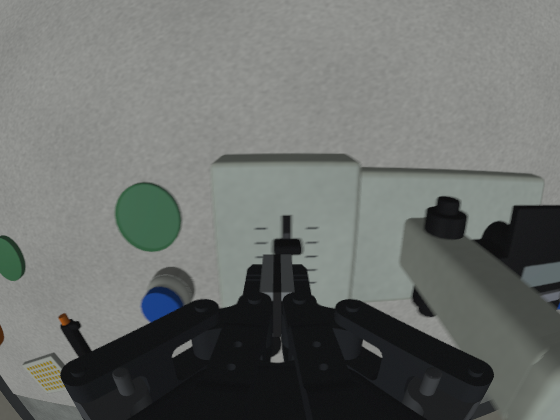

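The wrist view looks along the slide, with the robot's end at the top. Ticks are at rows 228 to 283 and the paddle is at about (287,246). I'll predict where the paddle would appear for each hypothesis and zoom in.

```bash
python3 - <<'E'
from h import *
d=np.load("w1.npy",allow_pickle=True).item();w,s=d["w"],d["s"]
m=np.array([.600,-.1045]);u=np.array([np.cos(-.155),np.sin(-.155)]);n=np.array([-u[1],u[0]])
P=lambda x,y,z:proj(w,[*(m+x*u+y*n),z],s).round(1)
print("ticks",[P(t,20,.065) for t in(-.032,-.016,0,.016,.032)])
print("slot ends",P(-.046,0,.065),P(.046,0,.065))
for h in(-.032,-.016):print(h,"top edges",P(h-.005,0,.103),P(h+.005,0,.103),"corners",P(h,-.014,.103),P(h,.014,.103),"bottom back",P(h-.005,0,.081),"stem",P(h-.003,0,.065))
img=w["pixels"][205:295,230:350]
cv2.imwrite("pics/w1z.png",cv2.resize(img,None,fx=6,fy=6,interpolation=2)[:,:,::-1])
E
```

```text
ticks [array([781.9, 209. ]), array([781.8, 209.4]), array([781.7, 209.8]), array([781.6, 210.2]), array([781.6, 210.6])]
slot ends [285.3 214.4] [284.6 293.2]
-0.032 top edges [286.4 237.3] [286.3 247.4] corners [270.8 242.4] [301.8 242.3] bottom back [285.7 228.5] stem [285.3 224.8]
-0.016 top edges [286.2 253.4] [286.1 263.1] corners [270.9 258.3] [301.3 258.2] bottom back [285.6 243.8] stem [285.1 239.4]
```

View pics/w1z.png

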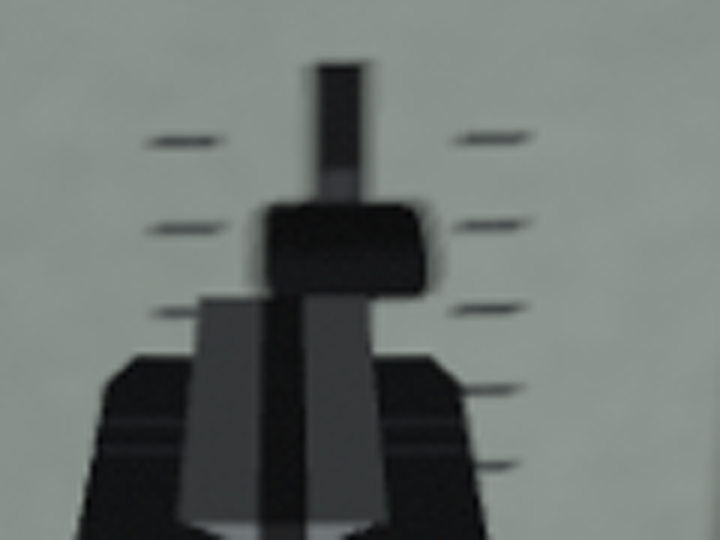

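All views put the stem at about x = −24 mm, between the home and click 1 ticks. I'll lower the fingertip behind the lever, push in small steps and track it against the ticks.

Emit:
move_arm(
  commands=[0.005, 0.003, -0.015, 0, 0.01, 0.005, -0.03, 0, 0.015, 0.0065, -0.045, 0, 0.015, 0.0065, -0.06, 0, 0.015, 0.0065, -0.075, 0, 0.015, 0.0065, -0.09, 0, 0.015, 0.0065, -0.105, 0, 0.015, 0.0065, -0.118, 0, 0.015, 0.0065, -0.124, 0, 0.015, 0.0065, -0.124, 0],
)

```text
t: 2.85
position: [0.5411, -0.0949, 0.1031]
ee_rot: [-0.002, 0.077, 0.997, 0.0]
force: [0.1, 0.4, -0.1]
grip_width: -0.002
```

```bash
cat >look.py <<'E'
import sys
from h import *
s=read_state();a=read_camera("scene");b=read_camera("side");w=read_camera("wrist")
m=np.array([.600,-.1045]);u=np.array([np.cos(-.155),np.sin(-.155)]);n=np.array([-u[1],u[0]])
d=s["position"][:2]-m;print(s["t"],"tcp slide/lat/z",d@u,d@n,s["position"][2],"F",s["force"],"yaw",s["ee_rot"])
f=lambda c,x0,y0:cv2.resize(c["pixels"][y0:y0+70,x0:x0+80],None,fx=5,fy=5,interpolation=2)
cv2.imwrite(f"pics/{sys.argv[1]}.png",np.hstack([f(a,260,190),f(b,250,195)])[:,:,::-1])
cv2.imwrite(f"pics/{sys.argv[1]}w.png",w["pixels"][:,:,::-1])
E
python3 look.py d1
```

```text
2.85 tcp slide/lat/z -0.059638447772951596 0.0003533329213288947 0.10306826243600992 F [ 0.07108299  0.39118214 -0.13912876] yaw [-1.69835247e-03  7.68233130e-02  9.97043169e-01  4.61811752e-04]
```

View pics/d1.png

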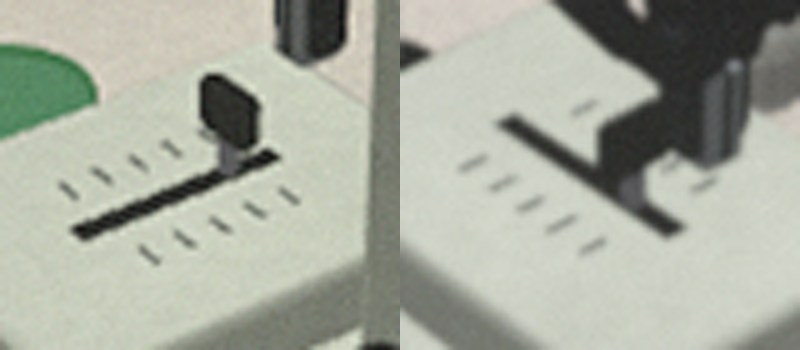

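The left crop shows the paddle at about (230,110), with its stem on the slot at about (231,172). The fingertip is behind it with a clear gap of about 20 mm. I'll close the gap slowly and track the paddle by template match in the scene view.

```bash
cat >trk.py <<'E'
from h import *
s=read_state();a=read_camera("scene")
m=np.array([.600,-.1045]);u=np.array([np.cos(-.155),np.sin(-.155)]);n=np.array([-u[1],u[0]])
d=s["position"][:2]-m
T=cv2.imread("pics/scene0.png")[203:226,298:313]  # paddle + stem
up=lambda i:cv2.resize(i,None,fx=4,fy=4,interpolation=cv2.INTER_CUBIC)
r=cv2.matchTemplate(up(a["pixels"][190:260,255:330,::-1].copy()),up(T),cv2.TM_CCOEFF_NORMED)
_,v,_,l=cv2.minMaxLoc(r);px=np.array(l)/4+[255,190]-[298,203]
z=.092;c0=np.array([306,209.]);mv=(onz(a,c0+px,z)-onz(a,c0,z))[:2]
print("t",s["t"],"front",1e3*(d@u)+11,"lat",1e3*(d@n),"z",s["position"][2],"F slide",s["force"][:2]@u,s["force"][2],"lever moved mm",1e3*mv@u,1e3*mv@n,"score",v)
E
python3 trk.py
```

```text
t 3.0 front -47.248342051753305 lat 0.573812115336846 z 0.10586249054435076 F slide -0.06376728290795772 0.27122284088633175 lever moved mm 0.0 0.0 score 0.9978913068771362
```

Emit:
move_arm(
  commands=[0.003, -0.0005, 0, 0, 0.006, -0.001, 0, 0, 0.008, -0.0013, 0, 0, 0.01, -0.0016, 0, 0, 0.012, -0.0019, 0, 0, 0.014, -0.0022, 0, 0, 0.016, -0.0025, 0, 0, 0.017, -0.0027, 0, 0, 0.018, -0.0028, 0, 0, 0.018, -0.0028, 0, 0],
)

```text
t: 3.88
position: [0.5607, -0.0977, 0.1059]
ee_rot: [0.0, 0.077, 0.997, 0.001]
force: [-1.1, -0.5, -0.4]
grip_width: 0.0
```

```bash
python3 trk.py
```

```text
t 3.8833 front -28.88187452372226 lat 0.6569205321118737 z 0.10589517185891903 F slide -1.061987236608117 -0.40456789401105525 lever moved mm 0.0 0.0 score 0.9717860221862793
```

Emit:
move_arm(
  commands=[0.0005, -0.0001, 0, 0, 0.001, -0.0002, 0, 0, 0.0015, -0.0002, 0, 0, 0.002, -0.0003, 0, 0, 0.0025, -0.0004, 0, 0, 0.003, -0.0005, 0, 0, 0.003, -0.0005, 0, 0, 0.003, -0.0005, 0, 0, 0.003, -0.0005, 0, 0, 0.003, -0.0005, 0, 0],
)

```text
t: 4.77
position: [0.5636, -0.0982, 0.1059]
ee_rot: [0.001, 0.077, 0.997, 0.001]
force: [0.4, 0.0, 0.0]
grip_width: 0.006
```

```bash
python3 trk.py
```

```text
t 4.7667 front -25.910859987236684 lat 0.5973695658883973 z 0.10591838428553962 F slide 0.3813956611523135 0.0055870133591284475 lever moved mm 0.0 0.0 score 0.9475803971290588
```

Emit:
move_arm(
  commands=[0.0005, -0.0001, 0, 0, 0.001, -0.0002, 0, 0, 0.0015, -0.0002, 0, 0, 0.002, -0.0003, 0, 0, 0.0025, -0.0004, 0, 0, 0.003, -0.0005, 0, 0, 0.003, -0.0005, 0, 0, 0.003, -0.0005, 0, 0, 0.003, -0.0005, 0, 0, 0.003, -0.0005, 0, 0],
)

```text
t: 5.65
position: [0.5666, -0.0987, 0.1059]
ee_rot: [0.001, 0.077, 0.997, 0.001]
force: [0.4, -0.7, 0.5]
grip_width: 0.005
```

```bash
python3 trk.py
```

```text
t 5.65 front -22.87717213268057 lat 0.5597452678847737 z 0.1059383164189383 F slide 0.5177426426365471 0.46404537462464035 lever moved mm 0.5359033640578615 0.7146920742350781 score 0.9175316691398621
```

Emit:
move_arm(
  commands=[0.0005, -0.0001, 0, 0, 0.001, -0.0002, 0, 0, 0.0015, -0.0002, 0, 0, 0.002, -0.0003, 0, 0, 0.0025, -0.0004, 0, 0, 0.003, -0.0005, 0, 0, 0.003, -0.0005, 0, 0, 0.003, -0.0005, 0, 0, 0.003, -0.0005, 0, 0, 0.003, -0.0005, 0, 0],
)

```text
t: 6.53
position: [0.5696, -0.0992, 0.106]
ee_rot: [0.001, 0.077, 0.997, 0.001]
force: [0.9, 0.2, 0.5]
grip_width: 0.0
```

```bash
python3 trk.py; python3 look.py d2
```

```text
t 6.5333 front -19.851085798285958 lat 0.5314660267716808 z 0.10595609980096732 F slide 0.8536170487873764 0.5055225243748356 lever moved mm 0.0 0.0 score 0.8694116473197937
6.5833 tcp slide/lat/z -0.03086086749467827 0.0005599346519019541 0.10593178858293137 F [ 0.33703418 -0.35347461 -0.35789558] yaw [5.06800948e-04 7.67263235e-02 9.97051875e-01 6.10573868e-04]
```

View pics/d2.png

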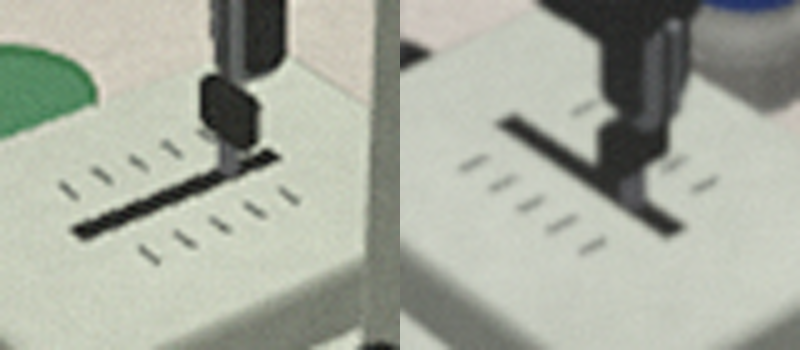

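The fingertip now appears level with or above the paddle's top rather than behind it, and there is no contact force. I'll triangulate the heights before going further.

```bash
python3 - <<'E'
from h import *
a=read_camera("scene");b=read_camera("side");s=read_state()
m=np.array([.600,-.1045]);u=np.array([np.cos(-.155),np.sin(-.155)]);n=np.array([-u[1],u[0]])
A=lambda p:(260+(p[0]-2)/5,190+(p[1]-2)/5)
B=lambda p:(250+(p[0]-402)/5,195+(p[1]-2)/5)
def tri(p,q_,nm):
    o1,d1=ray(a,A(p));o2,d2=ray(b,B(q_));M=np.c_[d1,-d2];t=np.linalg.lstsq(M,o2-o1,rcond=None)[0]
    x1=o1+d1*t[0];x2=o2+d2*t[1];X=(x1+x2)/2;e=X[:2]-m;print(nm,X.round(4),"slide/lat mm",(1e3*np.array([e@u,e@n])).round(1),"gap",np.linalg.norm(x1-x2).round(4))
tri((230,110),(633,145),"paddle centre")
tri((258,100),(668,100),"?") 
tri((231,172),(632,206),"stem base")
tri((78,233),(510,122),"slot far");tri((275,155),(675,232),"slot near")
iA=lambda uv:(5*(uv[0]-260)+2,5*(uv[1]-190)+2)
iB=lambda uv:(5*(uv[0]-250)+402,5*(uv[1]-195)+2)
def show(nm,X):print(nm,np.round(iA(proj(a,X))),np.round(iB(proj(b,X))))
for sl in(-32,-24,-16):
  for la in(-14,14):
    for z in(.081,.103):show((sl,la,z),[*(m+sl*1e-3*u+la*1e-3*n),z])
T=s["position"]
for z in(T[2]-.019,T[2]):show(("tip",z),[T[0],T[1],z])
for z in(.0841,.103):show(("tip d1",z),[.5411,-.0949,z])
E
```

```text
paddle centre [ 0.5758 -0.1002  0.0917] slide/lat mm [-24.6   0.5] gap 0.0004
? [ 0.567  -0.101   0.1024] slide/lat mm [-33.2  -1.6] gap 0.02
stem base [ 0.5761 -0.0996  0.0653] slide/lat mm [-24.3   1.1] gap 0.001
slot far [ 0.6434 -0.1119  0.0643] slide/lat mm [44.  -0.6] gap 0.001
slot near [ 0.5553 -0.0969  0.0652] slide/lat mm [-45.3   0.6] gap 0.0021
(-32, -14, 0.081) [223. 112.] [679. 163.]
(-32, -14, 0.103) [223.  62.] [680. 110.]
(-32, 14, 0.081) [268. 144.] [618. 195.]
(-32, 14, 0.103) [269.  94.] [618. 142.]
(-24, -14, 0.081) [206. 119.] [663. 153.]
(-24, -14, 0.103) [206.  69.] [664. 100.]
(-24, 14, 0.081) [251. 151.] [602. 185.]
(-24, 14, 0.103) [251. 100.] [602. 132.]
(-16, -14, 0.081) [189. 125.] [648. 143.]
(-16, -14, 0.103) [188.  75.] [648.  90.]
(-16, 14, 0.081) [233. 158.] [587. 175.]
(-16, 14, 0.103) [234. 107.] [586. 121.]
('tip', np.float64(0.08695753770629346)) [244. 116.] [645. 164.]
('tip', np.float64(0.10595753770629346)) [244.  72.] [646. 118.]
('tip d1', 0.0841) [304.  98.] [704. 209.]
('tip d1', 0.103) [305.  55.] [705. 163.]
```

View pics/d2w.png

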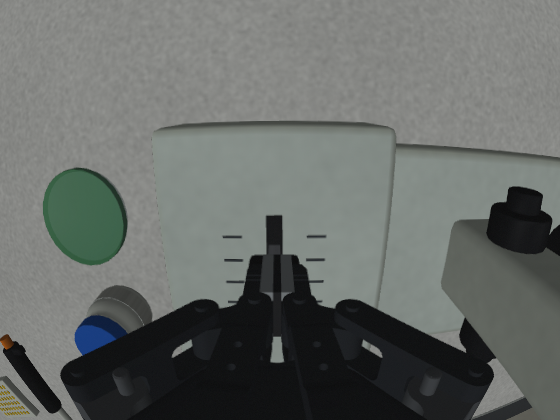

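The two views agree that the lever is at −24 mm and at the right height. The shut fingertips reach only about as low as the TCP, so the finger passed just over the paddle. I'll back off, lower about 15 mm and look once.

Emit:
move_arm(
  commands=[-0.003, 0.0005, 0.001, 0, -0.006, 0.001, 0.001, 0, -0.01, 0.0016, 0.001, 0, -0.014, 0.0022, 0.001, 0, -0.018, 0.0028, 0.001, 0, -0.022, 0.0035, 0.0, 0, -0.024, 0.0035, -0.004, 0, -0.024, 0.0035, -0.009, 0, -0.024, 0.0035, -0.015, 0, -0.024, 0.0035, -0.015, 0],
)

```text
t: 7.67
position: [0.5448, -0.0956, 0.0889]
ee_rot: [-0.001, 0.077, 0.997, 0.001]
force: [-0.3, 0.7, -0.0]
grip_width: 0.002
```

```bash
python3 trk.py; python3 look.py d3
```

```text
t 7.6667 front -44.94462631187964 lat 0.27463831519673915 z 0.08894000811585945 F slide -0.3840223455775907 -0.0035986219243621664 lever moved mm 0.0 0.0 score 0.9977059960365295
7.7167 tcp slide/lat/z -0.05567021047123476 0.00019504022338532115 0.08962572963695759 F [ 0.24531504 -0.64919776  0.32308192] yaw [-5.11749239e-04  7.67635973e-02  9.97049063e-01  5.04534292e-04]
```

View pics/d3.png

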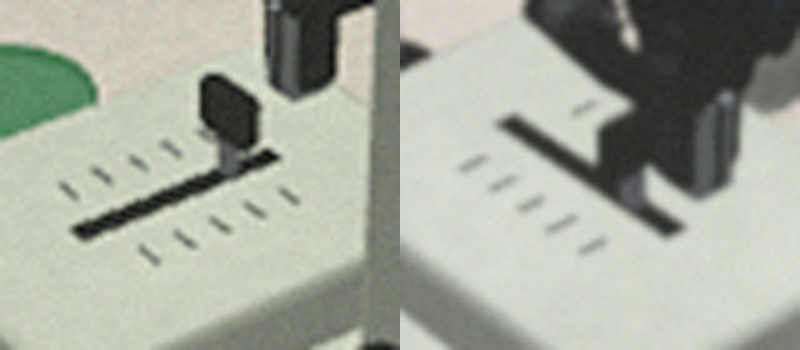

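The finger bottom is now at about z 0.087, level with the paddle and behind it. I'll advance to contact.

Emit:
move_arm(
  commands=[0.002, -0.0003, -0.001, 0, 0.004, -0.0006, -0.002, 0, 0.006, -0.0009, -0.002, 0, 0.008, -0.0012, -0.002, 0, 0.01, -0.0015, -0.002, 0, 0.011, -0.0017, -0.002, 0, 0.012, -0.0019, -0.002, 0, 0.013, -0.002, -0.002, 0, 0.014, -0.0022, -0.002, 0, 0.014, -0.0022, -0.002, 0],
)

```text
t: 8.7
position: [0.5599, -0.098, 0.089]
ee_rot: [0.001, 0.077, 0.997, 0.0]
force: [0.0, 0.1, 0.6]
grip_width: 0.003
```

```bash
python3 trk.py
```

```text
t 8.7 front -29.651580727210877 lat 0.23919952267137562 z 0.08898897518039428 F slide 0.026098832098518744 0.5843521334506134 lever moved mm 0.0 0.0 score 0.8451232314109802
```

Emit:
move_arm(
  commands=[0.0005, -0.0001, 0, 0, 0.001, -0.0002, 0, 0, 0.0015, -0.0002, 0, 0, 0.002, -0.0003, 0, 0, 0.002, -0.0003, 0, 0, 0.002, -0.0003, 0, 0, 0.002, -0.0003, 0, 0, 0.002, -0.0003, 0, 0, 0.002, -0.0003, 0, 0, 0.002, -0.0003, 0, 0],
)

```text
t: 9.58
position: [0.5618, -0.0983, 0.089]
ee_rot: [0.001, 0.077, 0.997, 0.0]
force: [-0.9, -0.2, 0.2]
grip_width: 0.004
```

```bash
python3 trk.py
```

```text
t 9.5833 front -27.71363223438481 lat 0.23060132045326417 z 0.08896757086384884 F slide -0.8933986329223458 0.17819916797740307 lever moved mm 1.2871231091257045 0.16064020842710552 score 0.8324906826019287
```

```bash
sed -i 's/\[203:226,298:313\]/[203:226,295:308]/; s/-\[298,203\]/-[295,203]/' trk.py; python3 trk.py
```

```text
t 9.6333 front -27.68316778243438 lat 0.23390699438400384 z 0.08900784190472927 F slide 0.4008247841162819 -0.8138656541658711 lever moved mm 1.2871231091257045 0.16064020842710552 score 0.963529646396637
```

Emit:
move_arm(
  commands=[0.0005, -0.0001, 0, 0, 0.001, -0.0002, 0, 0, 0.0015, -0.0002, 0, 0, 0.002, -0.0003, 0, 0, 0.002, -0.0003, 0, 0, 0.002, -0.0003, 0, 0, 0.002, -0.0003, 0, 0, 0.002, -0.0003, 0, 0, 0.002, -0.0003, 0, 0, 0.002, -0.0003, 0, 0],
)

```text
t: 10.52
position: [0.5638, -0.0986, 0.089]
ee_rot: [0.001, 0.077, 0.997, 0.001]
force: [0.3, 0.2, 0.1]
grip_width: 0.001
```

```bash
python3 trk.py
```

```text
t 10.5167 front -25.69042025731335 lat 0.2560322673224756 z 0.08899769530075231 F slide 0.22535066268012752 0.14580429037373507 lever moved mm 7.539722359505943 -0.027841424485107513 score 0.9689518809318542
```

The lever snapped forward by about 7.5 mm with almost no force, so it had been standing on the hump and is now at click 1 (−16.8 mm). I'll push on towards click 2.

Emit:
move_arm(
  commands=[0.001, -0.0002, 0, 0, 0.002, -0.0003, 0, 0, 0.003, -0.0005, 0, 0, 0.004, -0.0006, 0, 0, 0.005, -0.0008, 0, 0, 0.006, -0.0009, 0, 0, 0.007, -0.0011, 0, 0, 0.008, -0.0013, 0, 0, 0.009, -0.0014, 0, 0, 0.009, -0.0014, 0, 0],
)

```text
t: 11.4
position: [0.5724, -0.0999, 0.089]
ee_rot: [-0.0, 0.077, 0.997, 0.001]
force: [-0.8, 0.3, 1.2]
grip_width: 0.001
```

```bash
python3 trk.py
```

```text
t 11.4 front -16.933376234171188 lat 0.29474288331895504 z 0.08898785327113279 F slide -0.7944090611854869 1.2157675784133941 lever moved mm 11.363365316854688 0.45159454466316595 score 0.9338976144790649
```

Emit:
move_arm(
  commands=[0.0005, -0.0001, 0, 0, 0.001, -0.0002, 0, 0, 0.0015, -0.0002, 0, 0, 0.002, -0.0003, 0, 0, 0.0025, -0.0004, 0, 0, 0.003, -0.0005, 0, 0, 0.0035, -0.0005, 0, 0, 0.004, -0.0006, 0, 0, 0.0045, -0.0007, 0, 0, 0.0045, -0.0007, 0, 0],
)

```text
t: 12.28
position: [0.5776, -0.1007, 0.089]
ee_rot: [0.001, 0.077, 0.997, 0.001]
force: [0.7, -0.6, 0.3]
grip_width: -0.002
```

```bash
python3 trk.py
```

```text
t 12.2833 front -11.75287694694946 lat 0.2925279962691335 z 0.08900194756647169 F slide 0.8189617708781299 0.2749540396851187 lever moved mm 17.18004746854849 0.5379810478405824 score 0.9541446566581726
```

Emit:
move_arm(
  commands=[0.0005, -0.0001, 0, 0, 0.001, -0.0002, 0, 0, 0.0015, -0.0002, 0, 0, 0.002, -0.0003, 0, 0, 0.002, -0.0003, 0, 0, 0.002, -0.0003, 0, 0, 0.002, -0.0003, 0, 0, 0.002, -0.0003, 0, 0, 0.002, -0.0003, 0, 0, 0.002, -0.0003, 0, 0],
)

```text
t: 13.17
position: [0.5795, -0.101, 0.089]
ee_rot: [0.001, 0.077, 0.997, 0.001]
force: [0.6, 0.4, -0.1]
grip_width: -0.004
```

```bash
python3 trk.py
```

```text
t 13.1667 front -9.803468612545835 lat 0.31946837007502993 z 0.08895942134882584 F slide 0.5728510308978632 -0.09913309811969494 lever moved mm 23.70566222305723 0.07600317266797507 score 0.9690632224082947
```

The lever is at −0.6 mm, which is click 2. I'll do the same again for click 3.

Emit:
move_arm(
  commands=[0.0015, -0.0002, 0, 0, 0.003, -0.0005, 0, 0, 0.0045, -0.0007, 0, 0, 0.006, -0.0009, 0, 0, 0.0075, -0.0012, 0, 0, 0.009, -0.0014, 0, 0, 0.0105, -0.0016, 0, 0, 0.0115, -0.0018, 0, 0, 0.012, -0.0019, 0, 0, 0.012, -0.0019, 0, 0],
)

```text
t: 14.05
position: [0.5918, -0.1029, 0.0889]
ee_rot: [0.001, 0.077, 0.997, 0.001]
force: [0.7, -0.1, -0.0]
grip_width: -0.0
```

```bash
python3 trk.py
```

```text
t 14.05 front 2.6933944949439415 lat 0.35114978694442806 z 0.08893198677014144 F slide 0.6602282468730368 -0.017304321290154585 lever moved mm 31.569879516168744 0.751691757741308 score 0.9543867707252502
```

Emit:
move_arm(
  commands=[0.0005, -0.0001, 0, 0, 0.001, -0.0002, 0, 0, 0.0015, -0.0002, 0, 0, 0.002, -0.0003, 0, 0, 0.002, -0.0003, 0, 0, 0.002, -0.0003, 0, 0, 0.002, -0.0003, 0, 0, 0.002, -0.0003, 0, 0, 0.002, -0.0003, 0, 0, 0.002, -0.0003, 0, 0],
)

```text
t: 14.93
position: [0.5938, -0.1032, 0.0889]
ee_rot: [0.001, 0.077, 0.997, 0.001]
force: [0.8, -0.5, 0.3]
grip_width: 0.0
```

```bash
python3 trk.py
```

```text
t 14.9333 front 4.72198766097393 lat 0.2994073691772387 z 0.08890999684896095 F slide 0.9080446167487364 0.3268634505547628 lever moved mm 40.10118389977357 0.8783944954915048 score 0.9584147930145264
```

The lever moved 40 mm in all to +15.8 mm, which is click 3. I'll back off straight, then up and clear.

Emit:
move_arm(
  commands=[-0.004, 0.0006, 0, 0, -0.01, 0.0016, 0, 0, -0.018, 0.0028, 0, 0, -0.026, 0.0041, 0, 0, -0.034, 0.0053, 0.005, 0, -0.042, 0.0065, 0.02, 0, -0.05, 0.0065, 0.045, 0, -0.055, 0.0065, 0.075, 0, -0.06, 0.0065, 0.11, 0, -0.065, 0.0065, 0.14, 0],
)

```text
t: 15.82
position: [0.5278, -0.0969, 0.2318]
ee_rot: [0.002, 0.077, 0.997, 0.0]
force: [0.6, -0.3, 1.1]
grip_width: 0.001
```

Emit:
move_arm(
  commands=[-0.01, -0.01, 0.01, 0, -0.025, -0.025, 0.01, 0, -0.04, -0.04, 0.01, 0, -0.055, -0.055, 0.01, 0, -0.07, -0.07, 0.01, 0, -0.08, -0.08, 0.01, 0, -0.085, -0.085, 0.01, 0, -0.085, -0.085, 0.01, 0, -0.085, -0.085, 0.01, 0, -0.085, -0.085, 0.01, 0],
)

```text
t: 16.65
position: [0.4432, -0.1814, 0.2416]
ee_rot: [0.002, 0.077, 0.997, 0.001]
force: [0.5, -0.4, 0.1]
grip_width: -0.001
```

```bash
python3 trk.py; python3 look.py end
```

```text
t 16.65 front -132.08639240743608 lat -100.22867624413925 z 0.24159476635149885 F slide 0.5707395244238795 0.1416444637908485 lever moved mm 40.10118389977357 0.8783944954915048 score 0.9583635330200195
16.7 tcp slide/lat/z -0.14302677787081103 -0.10013893441956914 0.24152900368300534 F [ 0.01084595 -0.04624217 -0.14089137] yaw [1.71104567e-03 7.63507104e-02 9.97079428e-01 5.05918353e-04]
```

View pics/end.png

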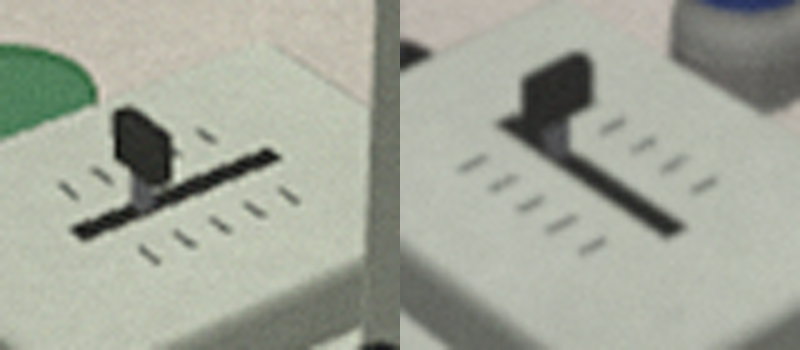

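The stem base is at (144,207) in the scene crop and (555,152) in the side crop. Both sit on the midpoint of the +16 mm tick pair, so this is click 3. The bystanders look unmoved and the hand is clear.

```bash
python3 -c "
from bench import *
print(job_done())"
```

```text
the job is handed in; nothing more can be done
None
```

The filter lever rests in the third click. I pushed it with the closed fingertip, stopping at clicks 1 and 2 on the way. I then backed the hand off and raised it clear, and handed the job in at about 17 s.

**Last checks:**
- **Lever position:** it moved 40.1 mm in all, to about +15.8 mm. In both camera views the stem stands on the +16 mm tick pair, and it stayed there after I let go.
- **Force:** the readings between pushes were about 1 N or less. I did not record the peak during each push.
- **Bystanders:** the jar, dish and cylinder looked unmoved where they show in the last picture. I checked this only by eye, and each is only partly in view.

**Checks that disagreed:**
- **Starting position:** the lever stood at about −24 mm, halfway between home and click 1, not at either as described. The first light touch snapped it into click 1.
- **Fingertip height:** in the pictures the shut fingertips reached only to about the TCP height, not 19 mm ahead of it. My first pass therefore went just over the lever without moving it, and I lowered the hand about 17 mm before pushing.

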